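# Find the cast plug that balances the check weight

## Robot

A 6-joint arm with a two-finger parallel gripper is mounted at the origin on a cart in front of the work surface, level with it; the furniture and walls round the work are solid. World frame = base frame: x ahead of the robot, y to its left, z up, the work surface at z = 0. Lengths are in m, angles in degrees, forces in N, time in s.
With the tool pointing down it reaches from about 0.35 to 0.875 m from the base axis. Payload 4.2 kg.
Tool frame: the origin (TCP) lies midway between the tips of the shut fingers; the grasp point (between the pads) lies 19 mm behind it; z points along the fingers, y is the line along which they close (so a half turn about z gives the same grasp; the last joint's range is limited). The gripper opens to 87 mm and grips with 3 to 60 N. Pads are 19 mm wide; open, the fingers measure 117 mm over their backs; the gripper's body (75 mm by 190 mm) begins 51 mm behind the grasp point.
Start: joints at [-53.996, 22.042, 0.453, 0, -68.411, -14.817], TCP at [0.226, -0.583, 0.197] pointing down, gripper open.
Joint ranges: [-179.83, 179.83], [-69.29, 118.12], [-61.27, 80.66], [-181.25, 117.63], [-171.15, -9.14], [-177.46, 177.46]. Speed limits (degrees/s): [159.86, 159.86, 180, 180, 180, 180].

## Interface

Orientations are given as a 3x3 rotation matrix whose columns are the frame's x, y, z axes.
In Python, from station import sense, capture, finish_job, silhouettes, landmark_of gives the robot as it stands.
- The arm moves only by the tool step_arm, never from a script. Its arguments are lists of equal length, an entry for each row: "linear": the shift along the tool's x, y, z in mm, a list of three; "delta_rot": the turn, a rotation vector about the tool's x, y, z in rad, a list of three; "grip": the finger opening in mm, from 0 to 87. A call has 1 to 10 rows; each row shifts and turns the commanded pose from where the row before left it, along the tool's axes as they then stand; what a row does not reach is not made up. A row lasts 1/8 s, in which the tool goes at most 62.5 mm and 10.7 degrees, less where a joint would pass 70% of its speed; a pose out of reach is approached as far as the arm can. A call with a gripper value outside its range is refused whole. The fingers move at their own pace and stop on an object; the grip force is fixed at half the most. Time passes only in rows, so rows that do not move let the fingers close. It gives the time, the measured TCP pose, the force, the opening and the grip force at its end, in the units of the state.
- sense(): the state, without advancing time (a new reading comes with each control period).
- capture(name): name is "scene" or "top"; returns a dict with "img" (420x560x3 uint8, red, green, blue), "fx", "fy", "cx", "cy" (pixels), "world_to_cam" (4x4, takes a point from world to camera coordinates). Camera axes: x right, y up, looking along -z (the intrinsics and any distortion apply to the point x, -y, -z); pixel columns grow to the right and rows downward; lengths in m; the calibration is good to about 2 mm. A picture is of the moment at which its call begins. There is no depth.
- finish_job(): hands the job in; it is judged then, once.
Trained networks look in the newest picture that a camera, given by its name, has taken for a name from the list of things; names that differ only in an ending like _2 or _b are one class to them, and where a whole thing is asked for, a point or a joint stands for the part that bears it (a point fixed in the world has none). Each returns a list of dicts, best first, with "score" (0 to 1); they miss things now and then, are a little off and sometimes report something else, mostly with a low value. They report only what shows in the picture. A call takes as long as a camera call.
- silhouettes(camera, label): "mask" (420x560 bool, what is visible of it) and "point" ([column, row] in pixels, amid what is visible of it).
- landmark_of(camera, label): "point" ([column, row] in pixels: a listed point, or the origin of a listed thing).
The state is a dict: "time_s": time; "joints": joint angles; "joint_velocities": joint speeds; "effort": joint torques, N m; "tcp_pos": TCP position; "ee_rot": TCP orientation; "wrist_force": force on the tool from outside, world axes, zero at the start; "moment": the same for the moment, N m; "gripper_width": opening from 0.0 (shut) to 1.0 (fully open); "gripper_force": force on a finger pad.
Only numpy, scipy, OpenCV 4.12 (cv2) and the standard library are available. Lean on these libraries where they do the work, as an engineer would, in place of code of your own. Each camera call takes 0.05 s, during which the arm holds its last target. There are 200 camera calls.

## Task

On the balance, find which of the two look-alike grey plugs weighs the same as the brass check weight in the dish: press a plug fully home into the empty spring socket, let go and see whether the beam comes level. Leave the matching plug fully home in the socket with the beam level, and stand the other plug upright on the grey-white foam pad. Press gently: the balance must never be loaded with more than about 20 N; leave the check weights and the other things on the table alone.

Things in the scene. Friction and masses are not known exactly. Their poses are not given: they have to be found in the camera images.
- balance: small blue two-pan bench balance, fixed to the table; origin on the table under the pivot; base 76 x 110 mm. The beam runs along y, 110 mm from pivot to each pan; the empty spring socket is at the -y end, the dish with the check weight at +y. The pans stay upright as it tilts. A black needle on the beam stands before a white plate (top 118 mm up) with a red mark for level
- beam (a joint): tilt of the beam, rad: 0 level, positive = socket pan down, negative = dish down; stops at about +-0.15. Lightly sprung to level: once a plug is home and let go, it rests within 1.5 s inside +-0.05 with the matching plug and beyond +-0.12 with the wrong one
- socket (a point): middle of the socket's floor, on rubber that gives about 1 mm per 5 N, 68 mm above the table at level, and rising or sinking as it tilts; axes as the balance's. Open above: two guide walls at +-x, 28 mm apart, 18 mm high; at +-y two sprung brass noses, 12.5 mm above the floor, 23 mm apart, that the stem forces apart. Plug home: its foot on this floor, so the middle of its head is 43 mm above this point, 10 mm gap from head to walls
- nose (a point): one of the two brass noses (its middle), 8 mm thick. A plug just let down stays perched on the noses, 5 to 10 mm too high: pushed on, the pan first sinks to the beam's lower stop, then the stem goes past the noses at about 6 to 12 N and its foot meets the floor. To take a plug out pull it straight up: the pan rises to its upper stop, then the noses let go at about 5 to 12 N
- plug_a_head (a point): one of two look-alike dark grey cast plugs, one solid, one hollow (about 0.30 and 0.18 kg; which is which is not told), standing upright, 58 mm tall: round head, diameter 34, 30 high, on a round stem, diameter 26, 28 long, whose lowest 11 mm taper to a 21.8 mm flat foot. This point: middle of the head, 43 mm above the foot; z from foot to head. Grasp it by the head
- plug_b_head (a point): one of two look-alike dark grey cast plugs, one solid, one hollow (about 0.30 and 0.18 kg; which is which is not told), standing upright, 58 mm tall: round head, diameter 34, 30 high, on a round stem, diameter 26, 28 long, whose lowest 11 mm taper to a 21.8 mm flat foot. This point: middle of the head, 43 mm above the foot; z from foot to head. Grasp it by the head
- weight_1_mid (a point): one of two look-alike brass check weights, diameter 36, 42 mm tall with a small knob; one is in the balance's dish, the other, for other work, on the white block. One weighs 0.30, one 0.18 kg, within 4 percent; either may be in the dish. This point is half-way up. Leave both where they are
- weight_2_mid (a point): one of two look-alike brass check weights, diameter 36, 42 mm tall with a small knob; one is in the balance's dish, the other, for other work, on the white block. One weighs 0.30, one 0.18 kg, within 4 percent; either may be in the dish. This point is half-way up. Leave both where they are
- pad: a grey-white foam pad lying fixed on the table, 106 mm along its x by 148 mm along its y, 14 mm thick; the origin is under its centre, at table height. It is for the plug that does not match.
- block: a white plastic block, 50 x 50 x 46 mm, fixed, on which the other check weight stands; origin under its centre
- loupe: a small folding loupe, 27 x 42 x 13 mm, lying loose on the table; leave it alone
- red_marker: a red and white marker pen, 135 mm long, lying loose on the table; leave it alone
- tweezers: steel tweezers, 118 mm long, lying loose near the table's front edge; leave them alone

How it is judged (in metres and radians):
On the way:
1. one of the plugs is fully home in the socket and let go ((((horizontal distance between plug_a_head and socket below 0.004 m and z of plug_a_head in the frame of socket between 0.04 and 0.0455 m and angle between plug_a_head's own z axis and vertical below 0.12 rad) and contact force between the fingers and plug_a below 0.05 N) or ((horizontal distance between plug_b_head and socket below 0.004 m and z of plug_b_head in the frame of socket between 0.04 and 0.0455 m and angle between plug_b_head's own z axis and vertical below 0.12 rad) and contact force between the fingers and plug_b below 0.05 N))), for 0.3 s.
At the end, for the whole second after the job is handed in: One plug is fully home in the socket (foot within 2.5 mm of its floor, within 4 mm of its axis, upright within 0.12 rad), the beam rests level within 0.08 rad, and the other plug stands upright (within 0.15 rad) within the edges of the foam pad ((((horizontal distance between plug_a_head and socket below 0.004 m and z of plug_a_head in the frame of socket between 0.04 and 0.0455 m and angle between plug_a_head's own z axis and vertical below 0.12 rad) and (contact force between plug_b and pad above 0.5 N and angle between plug_b_head's own z axis and vertical below 0.15 rad and x of plug_b_head in the frame of pad between -0.057 and 0.057 m and y of plug_b_head in the frame of pad between -0.077 and 0.077 m)) or ((horizontal distance between plug_b_head and socket below 0.004 m and z of plug_b_head in the frame of socket between 0.04 and 0.0455 m and angle between plug_b_head's own z axis and vertical below 0.12 rad) and (contact force between plug_a and pad above 0.5 N and angle between plug_a_head's own z axis and vertical below 0.15 rad and x of plug_a_head in the frame of pad between -0.057 and 0.057 m and y of plug_a_head in the frame of pad between -0.077 and 0.077 m))) and value of joint beam between -0.08 and 0.08 rad and velocity of joint beam between -0.1 and 0.1 rad/s); the robot touches nothing.
It fails at once if a plug, the fingers or the arm load the balance with more than 45 N in all (squeeze of the noses, about 16 N, included) (contact force between any of plug_a, plug_b, the fingers, the arm and balance above 45 N).
It fails at once if a check weight is taken from its place (moved more than 60 mm) (distance of any of weight_1_mid, weight_2_mid from where it was at the start of the episode above 0.06 m).
It fails at once if a plug is knocked over (angle between any of plug_a_head, plug_b_head's own z axis and vertical above 1 rad).
It fails at once if a bystander (loupe, marker, tweezers) is moved more than 40 mm (distance of any of loupe, red_marker, tweezers from where it was at the start of the episode above 0.04 m).
It also fails if it takes over 72 s, if anything falls off the work surface, if the arm or the gripper's body presses on something with over 40 N, if the wrist force passes 120 N, or if a joint passes its speed limit or range.

## Working session

There is one attempt and no reset: what is moved stays moved. The work goes in short steps, Python scripts to look and compute and a tool call to move; the robot and the scene stay as the last step left them, time stands still between calls to the robot, and variables do not carry over. Pictures are saved under pics/ and viewed, at most 10 in all, crops included, and the job is handed in when it is done.

Besides the shell and the picture viewer there is one more tool, called after "Request:" in YAML: its name, and indented under it one key for each argument. step_arm: Moves the arm, as the interface text tells. Its arguments: {"type":"object","properties":{"linear":{"type":"array"},"delta_rot":{"type":"array"},"grip":{"type":"array"}},"required":["linear","delta_rot","grip"]}

```bash
mkdir -p pics; cat > h.py <<'E'
import numpy as np, cv2
from station import *
def P(c): 
    W=np.array(c["world_to_cam"]); 
    K=np.array([[c["fx"],0,c["cx"]],[0,c["fy"],c["cy"]],[0,0,1]])
    return K@np.diag([1,-1,-1])@W[:3]
def tri(P1,p1,P2,p2):
    X=cv2.triangulatePoints(P1,P2,np.array(p1,float).reshape(2,1),np.array(p2,float).reshape(2,1)).ravel(); return X[:3]/X[3]
def proj(Pm,X):
    q=Pm@np.append(X,1); return q[:2]/q[2]
def onz(Pm,p,z):
    A=np.array([[*(Pm[0]-p[0]*Pm[2])],[*(Pm[1]-p[1]*Pm[2])]])
    return np.append(np.linalg.solve(A[:,:2],-(A[:,2]*z+A[:,3])),z)
E
cat > look.py <<'E'
from h import *
np.set_printoptions(precision=4,suppress=True)
c={k:capture(k) for k in("scene","top")}
for k in c: cv2.imwrite(f"pics/{k}0.png",c[k]["img"][:,:,::-1]); print(k,{a:b for a,b in c[k].items() if a!="img"})
s=sense(); print(s["time_s"],s["tcp_pos"],s["ee_rot"],s["wrist_force"],s["gripper_width"])
for n in["balance","socket","nose","plug_a_head","weight_1_mid","pad","block","loupe","red_marker","tweezers"]:
  for k in c: print(n,k,[(round(d["score"],2),np.round(d["point"],1).tolist()) for d in landmark_of(k,n)[:5]])
E
python3 look.py
```

```text
scene {'fx': 401.6852441630149, 'fy': 401.6852441630149, 'cx': 282.9381416409971, 'cy': 213.16180731188774, 'world_to_cam': array([[-0.8985, -0.4389, -0.0107,  0.4492],
       [ 0.224 , -0.4791,  0.8487, -0.1837],
       [-0.3776,  0.7601,  0.5288, -0.7967],
       [ 0.    ,  0.    ,  0.    ,  1.    ]])}
top {'fx': 532.212845884358, 'fy': 532.212845884358, 'cx': 287.24424688542393, 'cy': 200.71611568042817, 'world_to_cam': array([[ 0.0227, -0.9997, -0.009 , -0.0172],
       [ 0.9987,  0.0222,  0.045 , -0.5054],
       [-0.0447, -0.01  ,  0.9989, -1.4385],
       [ 0.    ,  0.    ,  0.    ,  1.    ]])}
0.1 [ 0.2257 -0.5822  0.1963] [[-0.9324 -0.3613 -0.0008]
 [-0.3613  0.9324  0.0018]
 [ 0.0001  0.0019 -1.    ]] [-0.0999  0.2639  1.3239] 0.9999771005732185
balance scene [(0.9, [251.9, 218.3])]
balance top [(0.61, [309.7, 161.6]), (0.34, [266.1, 161.5])]
socket scene [(0.62, [269.4, 175.1])]
socket top [(0.9, [352.1, 155.6])]
nose scene []
nose top [(0.39, [343.8, 156.2]), (0.33, [217.1, 245.8])]
plug_a_head scene [(0.55, [318.5, 210.3])]
plug_a_head top [(0.39, [324.5, 224.6])]
weight_1_mid scene [(0.81, [230.6, 219.0])]
weight_1_mid top [(0.69, [265.4, 160.4])]
pad scene [(0.94, [345.9, 191.2])]
pad top [(0.77, [402.9, 228.1])]
block scene [(0.69, [181.7, 267.4]), (0.2, [251.9, 220.0])]
block top [(0.63, [223.6, 142.5]), (0.49, [324.2, 222.3])]
loupe scene [(0.7, [250.2, 339.3])]
loupe top [(0.45, [175.1, 228.7])]
red_marker scene [(0.81, [292.9, 311.0])]
red_marker top [(0.63, [213.5, 244.1]), (0.47, [223.0, 142.2]), (0.31, [269.2, 162.4])]
tweezers scene [(0.52, [345.3, 231.7])]
tweezers top [(0.58, [321.7, 251.6])]
```

View pics/scene0.png

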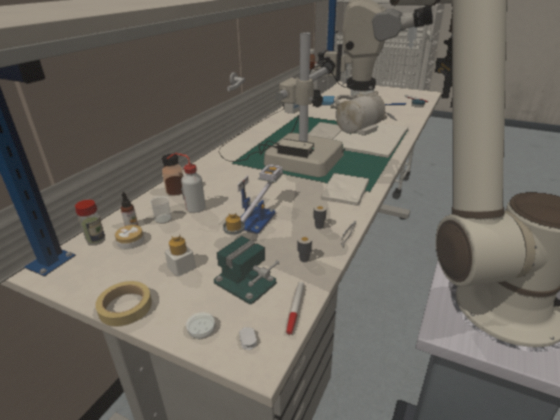

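View pics/top0.png

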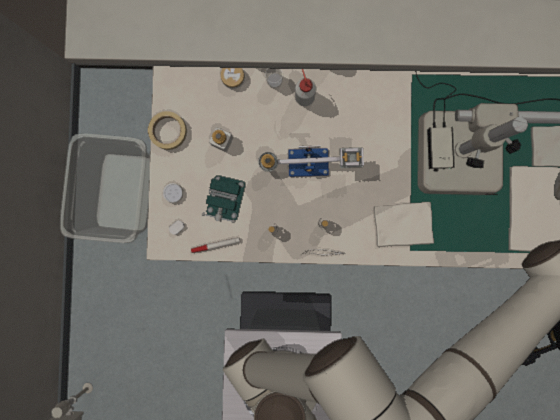

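The scene picture shows the plugs at about (320,217) and (305,250), the pad at (346,190) and the balance with dish down and socket up at (270,173). In the top view the plugs are at (327,226) and (276,231), the socket at (351,157) and the pad at (403,224). The tweezers are at (322,252).

```bash
cat > m.py <<'E'
from h import *
np.set_printoptions(precision=4,suppress=True)
c={k:capture(k) for k in("scene","top")}; PS,PT=P(c["scene"]),P(c["top"])
L={}
for n in["plug_a_head","plug_b_head","balance","socket","pad","weight_1_mid","nose"]:
  for k in c:
    L[n,k]=[np.array(d["point"]) for d in landmark_of(k,n)]
    for d in silhouettes(k,n)[:3]:
      m=d["mask"]; ys,xs=np.where(m); print(n,k,round(d["score"],2),len(xs),"bbox",xs.min(),xs.max(),ys.min(),ys.max(),"mean",xs.mean().round(1),ys.mean().round(1))
  for a in L[n,"scene"][:3]:
    for b in L[n,"top"][:3]:
      X=tri(PS,a,PT,b); print(n,a,b,X,"err",np.linalg.norm(proj(PS,X)-a))
a=cv2.resize(c["scene"]["img"][140:270,220:380],None,fx=5,fy=4.6,interpolation=3)
cv2.imwrite("pics/sc1.png",a[:598,:,::-1])
b=cv2.resize(c["top"]["img"][135:255,250:410],None,fx=5,fy=5,interpolation=3)
cv2.imwrite("pics/tp1.png",b[:600,:,::-1])
E
python3 m.py
```

```text
plug_a_head scene 0.57 226 bbox 313 325 206 228 mean 318.8 217.5
plug_a_head [318.6 210.4] [324.  224.4] [ 0.4454 -0.1042  0.0483] err 1.4754417502212938
plug_a_head [293.3 308.2] [324.  224.4] [ 0.4702 -0.1153 -0.315 ] err 16.02720469270686
plug_b_head scene 0.71 289 bbox 297 311 237 262 mean 303.8 249.7
plug_b_head [304.2 244.8] [271.2 227.9] [0.4302 0.0347 0.0379] err 0.5927606046969064
balance scene 0.87 1536 bbox 222 281 165 234 mean 255.2 203.5
balance scene 0.2 317 bbox 258 281 165 182 mean 270.1 173.4
balance top 0.82 1814 bbox 259 362 146 176 mean 316.8 160.1
balance [252.5 217.1] [308.5 161. ] [ 0.6174 -0.061   0.0066] err 0.9151278424790954
balance [252.5 217.1] [269.8 161.1] [0.5925 0.0347 0.0714] err 11.247510965699368
socket scene 0.88 283 bbox 259 281 165 181 mean 270.0 173.4
socket scene 0.21 297 bbox 168 186 236 255 mean 176.8 245.7
socket top 0.82 466 bbox 340 363 147 167 mean 351.3 157.2
pad scene 0.72 994 bbox 321 367 174 204 mean 344.4 189.1
pad scene 0.57 313 bbox 168 186 236 256 mean 176.9 246.2
pad scene 0.37 36 bbox 346 355 221 230 mean 351.1 225.5
pad top 0.77 2296 bbox 375 433 202 246 mean 403.9 224.0
pad [348.  192.3] [404.7 226.6] [ 0.4422 -0.3311 -0.0124] err 0.1976675615351777
weight_1_mid scene 0.48 218 bbox 225 240 215 230 mean 232.6 222.7
weight_1_mid [231.  219.3] [264.6 163.5] [0.6017 0.0564 0.0723] err 2.119273694146601
weight_1_mid [253.5 219.8] [264.6 163.5] [0.5846 0.0475 0.0738] err 12.274771802264352
nose [253.5 218.3] [403.8 226. ] [ 0.5425 -0.2897 -0.0742] err 58.77572297499318
nose [253.5 218.3] [341.  157.3] [ 0.6474 -0.1505 -0.0579] err 7.153349924246926
nose [178.  269.5] [403.8 226. ] [ 0.6313 -0.2377 -0.1966] err 105.01735640834599
nose [178.  269.5] [341.  157.3] [ 0.7483 -0.1115 -0.2463] err 51.7758166204557
```

View pics/sc1.png

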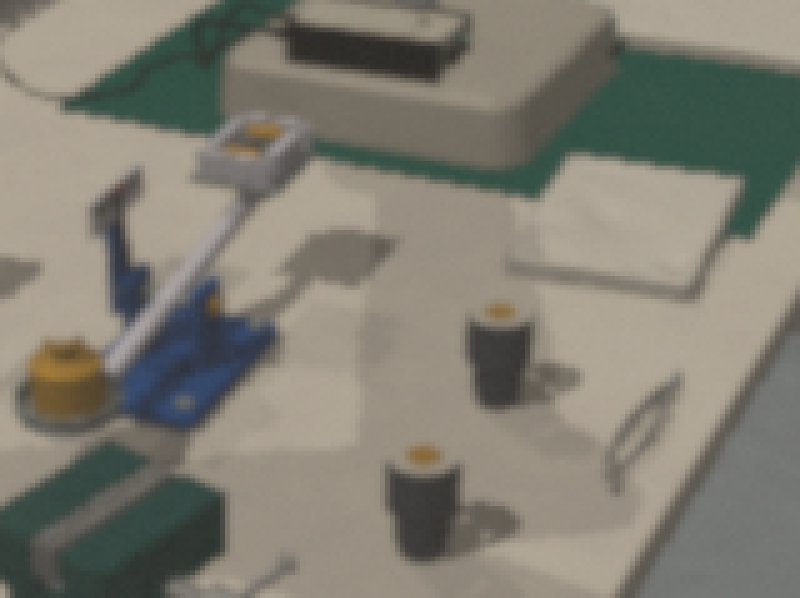

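View pics/tp1.png

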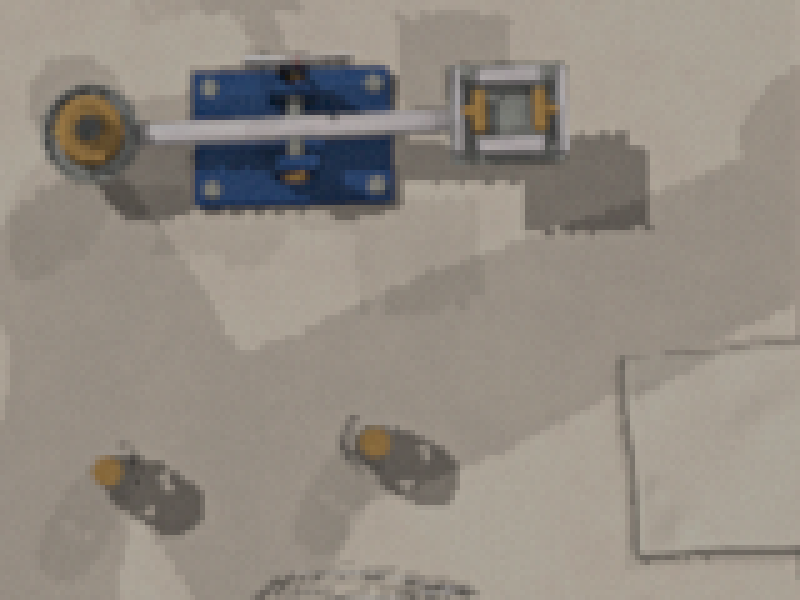

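The crops show the plug tops: ivory rims with yellow discs. Disc positions in image pixels are about top (324.8,223.4) and (271.6,229.2), and scene (320,207.6) and (304.8,239). The two brass noses flank the socket centre at about (352,157) in the top view. Next I'll take sub-pixel centroids of the yellow parts.

```bash
cat > y.py <<'E'
from h import *
np.set_printoptions(precision=4,suppress=True)
def ycent(img,x0,x1,y0,y1,th=25):
    a=img[y0:y1,x0:x1].astype(float); w=np.clip((a[...,0]+a[...,1])/2-a[...,2]-th,0,None)*(a[...,0]>a[...,1])
    ys,xs=np.mgrid[y0:y1,x0:x1]; return np.array([(w*xs).sum(),(w*ys).sum()])/w.sum(), (w>15).sum()
if __name__=="__main__":
    c={k:capture(k) for k in("scene","top")}; PS,PT=P(c["scene"]),P(c["top"])
    for n,s,t in[("p1",(320,208),(325,223)),("p2",(305,239),(271,229)),("nose+y",(268,173),(345,157)),("nose-y",(273,168),(359,157)),("noses",(270,170),(352,157))]:
        r=5 if n!="noses" else 11
        rs=4 if "nose" in n else 5
        ps,k1=ycent(c["scene"]["img"],s[0]-r,s[0]+r+1,s[1]-rs,s[1]+rs+1); pt,k2=ycent(c["top"]["img"],t[0]-r,t[0]+r+1,t[1]-r,t[1]+r+1)
        X=tri(PS,ps,PT,pt); print(n,ps,k1,pt,k2,X,"err",proj(PS,X)-ps,"onz58",onz(PT,pt,.058),"onz97",onz(PT,pt,.097))
    for n,p in[("pad",(403.9,224.0))]: print(n,onz(PT,p,.014), onz(PS,(344.4,189.1),.014))
    for z in (.102,): print("sock sil",onz(PT,(351.3,157.2),z),onz(PS,(270,170.),z))
    g=cv2.cvtColor(c["top"]["img"],6); print(g[144:171,346:358])
E
python3 y.py
```

```text
p1 [319.6776 207.2842] 11 [324.5403 223.0723] 26 [ 0.4471 -0.1058  0.0563] err [0.1261 0.0029] onz58 [ 0.447  -0.1057  0.058 ] onz97 [ 0.4468 -0.1034  0.097 ]
p2 [304.2309 238.5288] 18 [270.9723 228.8399] 23 [0.4287 0.0349 0.0559] err [0.1024 0.0031] onz58 [0.4286 0.0348 0.058 ] onz97 [0.4289 0.0332 0.097 ]
nose+y [269.4121 171.1779] 8 [344.9717 156.6095] 21 [ 0.6167 -0.1526  0.1021] err [-0.8499 -0.0425] onz58 [ 0.6237 -0.1563  0.058 ] onz97 [ 0.6186 -0.1525  0.097 ]
nose-y [272.162  168.4678] 18 [357.8047 156.3732] 20 [ 0.621  -0.1853  0.095 ] err [0.578  0.0251] onz58 [ 0.625  -0.1901  0.058 ] onz97 [ 0.6199 -0.1854  0.097 ]
noses [271.4055 169.1263] 21 [351.3655 156.4918] 41 [ 0.618  -0.1688  0.1009] err [-0.4968 -0.0238] onz58 [ 0.6244 -0.1732  0.058 ] onz97 [ 0.6193 -0.1689  0.097 ]
pad [ 0.4495 -0.3232  0.014 ] [ 0.4442 -0.2991  0.014 ]
sock sil [ 0.6168 -0.1682  0.102 ] [ 0.6166 -0.1607  0.102 ]
[[137 139 138 140 140 142 157 156 154 157 156 156]
 [139 141 142 140 139 145 157 156 156 157 154 157]
 [138 143 140 139 138 144 157 156 156 156 157 159]
 [127 131 124 107 106 114 128 
[... 494 characters left out ...]
 92 117 119 116 116 110  95  91 102]
 [ 96  76  81  96 120 121 121 119 108  96  94 103]
 [100  76  83  95 122 125 118 119 114 103  91 100]
 [ 93  68  69  84 114 118 108 103 101 100  92  87]
 [ 71  67  70  82 106 109 104 101 100 100  97  89]
 [119 115 119 123 133 132 136 144 147 148 148 149]
 [158 160 158 159 160 160 157 164 163 162 161 164]
 [161 168 166 162 162 160 160 157 153 156 156 157]
 [101  99  97  99  97  97  96  94  93  93  95  97]
 [ 96  74  70  66  69  68  71  72  72  70  73  80]
 [103  94  80  75  77  83  81  80  79  79  77  79]
 [107 103 102 101 101 101 103 104 101 104 102 104]
 [106 104 104 107 105 105 106 108 106 108 108 112]
 [104 101 103 109 109 107 104 105 107 106 107 109]]
```

Request:
step_arm:
  linear:
    - [-42, 40.5, 0]
    - [-42, 40.5, 0]
    - [-42, 40.5, 0]
    - [-42, 40.5, 0]
    - [-42, 40.5, 0]
    - [-42, 40.5, 0]
    - [-42, 40.5, 0]
    - [-42, 40.5, 0]
    - [-42, 40.5, 0]
    - [0, 0, 0]
  delta_rot:
    - [0, 0, 0]
    - [0, 0, 0]
    - [0, 0, 0]
    - [0, 0, 0]
    - [0, 0, 0]
    - [0, 0, 0]
    - [0, 0, 0]
    - [0, 0, 0]
    - [0, 0, 0.185]
    - [0, 0, 0.185]
  grip: [87, 87, 87, 87, 87, 87, 87, 87, 87, 87]

```text
time_s: 3.95
tcp_pos: [0.446, -0.1089, 0.1975]
ee_rot: [[-1.0, -0.018, 0.001], [-0.018, 1.0, 0.0], [-0.001, 0.0, -1.0]]
wrist_force: [0.2, 0.2, -0.0]
gripper_width: 0.997
gripper_force: 0.0
```

```bash
cat > d.py <<'E'
import sys
from h import *
# usage: d.py x y z yaw(deg of tool y in world)
np.set_printoptions(precision=4,suppress=True)
s=sense(); R=np.array(s["ee_rot"]); t=np.array(s["tcp_pos"])
print("t",s["time_s"],"tcp",t,"F",np.array(s["wrist_force"]),"j6",s["joints"][5],"w",s["gripper_width"]*87)
g=np.array(list(map(float,sys.argv[1:4]))); a=np.radians(float(sys.argv[4]))
y=np.array([np.cos(a),np.sin(a),0]); z=np.array([0,0,-1.]); x=np.cross(y,z)
print("shift mm",R.T@(g-t)*1e3,"rotvec",cv2.Rodrigues(R.T@np.c_[x,y,z])[0].ravel())
E
python3 d.py .447 -.1057 .024 90
```

```text
t 3.95 tcp [ 0.446  -0.1089  0.1975] F [ 0.2348  0.2463 -0.0006] j6 -95.62450206117981 w 86.765069055508
shift mm [ -0.8944   3.1919 173.5394] rotvec [0.0002 0.0012 0.0178]
```

Request:
step_arm:
  linear:
    - [0, 0, 50]
    - [0, 0, 50]
    - [0, 0, 50]
    - [0, 0, 23]
    - [0, 0, 0]
  delta_rot:
    - [0, 0, 0]
    - [0, 0, 0]
    - [0, 0, 0]
    - [0, 0, 0]
    - [0, 0, 0]
  grip: [87, 87, 87, 87, 87]

```text
time_s: 4.58
tcp_pos: [0.4432, -0.1119, 0.0229]
ee_rot: [[-1.0, -0.018, -0.004], [-0.018, 1.0, -0.0], [0.004, -0.0, -1.0]]
wrist_force: [0.3, 0.1, 0.3]
gripper_width: 0.998
gripper_force: 0.0
```

```bash
python3 d.py .447 -.1057 .024 90
```

```text
t 4.575 tcp [ 0.4432 -0.1119  0.0229] F [0.2779 0.1192 0.2533] j6 -95.24393836813653 w 86.84326965171661
shift mm [-3.8813  6.0817 -1.0937] rotvec [-0.0004 -0.0042  0.0184]
```

Request:
step_arm:
  linear:
    - [-3.9, 6.1, -1]
    - [0, 0, 0]
    - [0, 0, 0]
  delta_rot:
    - [0, -0.004, 0.018]
    - [0, 0, 0]
    - [0, 0, 0]
  grip: [60, 45, 40]

```text
time_s: 4.95
tcp_pos: [0.449, -0.1053, 0.0263]
ee_rot: [[-1.0, -0.001, 0.006], [-0.001, 1.0, 0.0], [-0.006, 0.0, -1.0]]
wrist_force: [-0.7, -0.5, 0.7]
gripper_width: 0.747
gripper_force: 0.0
```

```bash
python3 d.py .447 -.1057 .024 90
```

```text
t 4.95 tcp [ 0.449  -0.1053  0.0263] F [-0.7201 -0.5111  0.658 ] j6 -97.08794335706544 w 64.99865189414619
shift mm [ 1.9864 -0.3688  2.2687] rotvec [0.0003 0.0064 0.0007]
```

Request:
step_arm:
  linear:
    - [0, 0, 0]
    - [0, 0, 0]
    - [0, 0, 0]
    - [0, 0, 0]
    - [0, 0, 0]
    - [0, 0, 0]
  delta_rot:
    - [0, 0, 0]
    - [0, 0, 0]
    - [0, 0, 0]
    - [0, 0, 0]
    - [0, 0, 0]
    - [0, 0, 0]
  grip: [36, 36, 36, 36, 36, 36]

```text
time_s: 5.7
tcp_pos: [0.4482, -0.1055, 0.0253]
ee_rot: [[-1.0, -0.0, 0.004], [-0.0, 1.0, 0.0], [-0.004, 0.0, -1.0]]
wrist_force: [0.2, 0.9, 0.4]
gripper_width: 0.416
gripper_force: 0.2
```

```bash
python3 d.py .447 -.1057 .024 0;
```

```text
t 5.7 tcp [ 0.4482 -0.1055  0.0253] F [0.2291 0.9492 0.3895] j6 -97.0894991755651 w 36.201388352696625
shift mm [ 1.2524 -0.1823  1.248 ] rotvec [0.0032 0.0031 1.5711]
```

Request:
step_arm:
  linear:
    - [0, 0, 0]
    - [0, 0, 0]
    - [0, 0, 0]
    - [0, 0, 0]
    - [1.2, 0, 1.2]
    - [0, 0, 0]
    - [0, 0, 0]
    - [0, 0, 0]
    - [0, 0, 0]
    - [0, 0, 0]
  delta_rot:
    - [0, 0, 0]
    - [0, 0, 0]
    - [0, 0, 0]
    - [0, 0, 0]
    - [0, 0.004, 0]
    - [0, 0, -0.175]
    - [0, 0, -0.175]
    - [0, 0, -0.175]
    - [0, 0, -0.175]
    - [0, 0, -0.175]
  grip: [33, 33, 46, 46, 46, 46, 46, 46, 46, 46]

```text
time_s: 6.95
tcp_pos: [0.4469, -0.1056, 0.0239]
ee_rot: [[-0.636, -0.771, -0.0], [-0.771, 0.636, -0.0], [0.0, 0.0, -1.0]]
wrist_force: [-0.9, -0.2, 0.1]
gripper_width: 0.53
gripper_force: 0.0
```

Request:
step_arm:
  linear:
    - [0, 0, 0]
    - [0, 0, 0]
    - [0, 0, 0]
    - [0, 0, 0]
    - [0, 0, 0]
    - [0, 0, 0]
  delta_rot:
    - [0, 0, -0.175]
    - [0, 0, -0.175]
    - [0, 0, -0.175]
    - [0, 0, -0.171]
    - [0, 0, 0]
    - [0, 0, 0]
  grip: [46, 46, 46, 46, 46, 46]

```text
time_s: 7.7
tcp_pos: [0.4469, -0.1056, 0.024]
ee_rot: [[-0.002, -1.0, -0.0], [-1.0, 0.002, 0.0], [-0.0, 0.0, -1.0]]
wrist_force: [0.2, -0.5, 0.3]
gripper_width: 0.53
gripper_force: 0.0
```

```bash
python3 d.py .447 -.1057 .024 180;
```

```text
t 7.7 tcp [ 0.4469 -0.1056  0.024 ] F [ 0.1914 -0.4532  0.252 ] j6 -7.176558763408748 w 46.08839339446141
shift mm [ 0.1115 -0.0619 -0.0155] rotvec [ 0.0003  0.     -0.002 ]
```

Request:
step_arm:
  linear:
    - [0, 0, 0]
    - [0, 0, 0]
  delta_rot:
    - [0, 0, 0]
    - [0, 0, 0]
  grip: [37, 37]

```text
time_s: 7.95
tcp_pos: [0.447, -0.1056, 0.024]
ee_rot: [[-0.0, -1.0, -0.0], [-1.0, 0.0, 0.0], [-0.0, 0.0, -1.0]]
wrist_force: [-0.6, -0.8, 0.3]
gripper_width: 0.442
gripper_force: 0.0
```

Request:
step_arm:
  linear:
    - [0, 0, 0]
    - [0, 0, 0]
    - [0, 0, 0]
    - [0, 0, 0]
  delta_rot:
    - [0, 0, 0]
    - [0, 0, 0]
    - [0, 0, 0]
    - [0, 0, 0]
  grip: [28, 28, 28, 28]

```text
time_s: 8.45
tcp_pos: [0.4469, -0.1056, 0.024]
ee_rot: [[0.001, -1.0, -0.0], [-1.0, -0.001, 0.0], [-0.0, 0.0, -1.0]]
wrist_force: [-0.2, 0.2, 0.9]
gripper_width: 0.379
gripper_force: 30.0
```

Request:
step_arm:
  linear:
    - [0, 0, -40]
    - [0, 0, -45]
    - [0, 0, -45]
    - [16, -43, 0]
    - [16, -43, 0]
    - [16, -43, 0]
    - [15.3, -43, 0]
    - [0, 0, 0]
    - [0, 0, 0]
    - [0, 0, 0]
  delta_rot:
    - [0, 0, 0]
    - [0, 0, 0]
    - [0, 0, 0]
    - [0, 0, 0]
    - [0, 0, 0]
    - [0, 0, 0]
    - [0, 0, 0]
    - [0, 0, 0]
    - [0, 0, 0]
    - [0, 0, 0]
  grip: [28, 28, 28, 28, 28, 28, 28, 28, 28, 28]

```text
time_s: 9.7
tcp_pos: [0.618, -0.1684, 0.1539]
ee_rot: [[0.001, -1.0, -0.001], [-1.0, -0.001, 0.0], [-0.0, 0.001, -1.0]]
wrist_force: [1.0, -0.1, -2.4]
gripper_width: 0.376
gripper_force: 30.0
```

```bash
python3 d.py .6188 -.1689 .149 180; python3 - <<'E'
from h import *
c={k:capture(k) for k in("scene","top")}
a=cv2.resize(c["scene"]["img"][135:195,235:305],None,fx=5.7,fy=9,interpolation=3)
b=cv2.resize(c["top"]["img"][120:187,315:385],None,fx=5.7,fy=8,interpolation=3)
cv2.imwrite("pics/cmp.png",np.hstack([a[:536],b[:536]])[:,:,::-1])
E
```

```text
t 9.7 tcp [ 0.618  -0.1684  0.1539] F [ 1.0434 -0.1497 -2.4445] j6 0.8584934862173258 w 32.70481987865135
shift mm [ 0.5082 -0.7637  4.9361] rotvec [0.0009 0.0003 0.0008]
```

View pics/cmp.png

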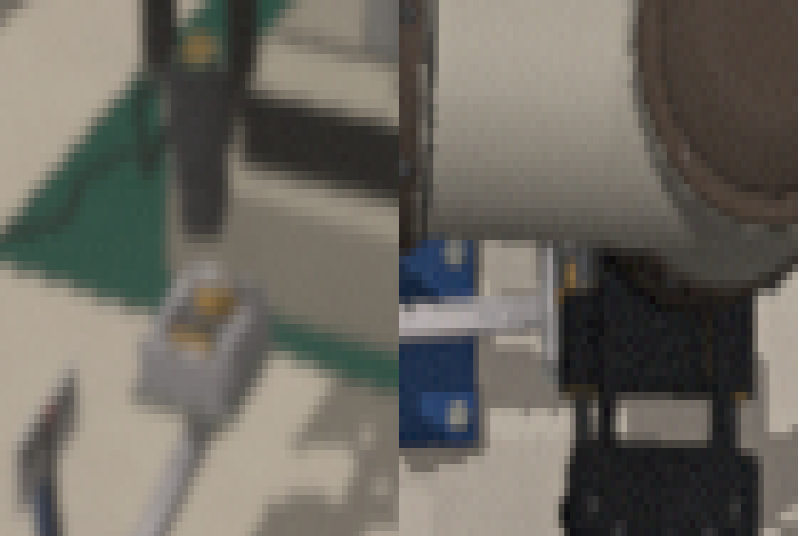

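The left half shows the plug hanging above the socket in the scene view, with its disc at about (270,140) and the socket at (271,169). The top view is hidden by the arm. I'll check for scene-camera bias against the known TCP.

```bash
python3 - <<'E'
from y import *
c=capture("scene");PS=P(c)
t=np.array(sense()["tcp_pos"]); 
m,k=ycent(c["img"],265,276,136,145,25); print(m,k,t)
X=t+[0,0,.034]; q=proj(PS,X); print("pred disc",q,"bias",m-q)
for X in [(.6188,-.1689,.0844),(.6188,-.1689+.0155,.1009),(.6188,-.1689-.0155,.1009),(.6188,-.1689,.0975)]: print(proj(PS,X)+m-q)
print("plug1 on table", proj(PS,(.447,-.1060,.058)),"meas 319.68 207.28")
E
```

```text
[269.1822 139.5725] 4 [ 0.6186 -0.1684  0.1546]
pred disc [269.7735 138.937 ] bias [-0.5913  0.6355]
[270.2441 175.066 ]
[267.4538 171.9238]
[272.6599 167.4672]
[270.1177 170.7902]
plug1 on table [319.9094 206.6703] meas 319.68 207.28
```

Request:
step_arm:
  linear:
    - [0.5, -0.2, 12]
    - [0, 0, 12]
    - [0, 0, 6]
    - [0, 0, 0]
    - [0, 0, 0]
  delta_rot:
    - [0.001, 0, 0]
    - [0, 0, 0]
    - [0, 0, 0]
    - [0, 0, 0]
    - [0, 0, 0]
  grip: [28, 28, 28, 28, 28]

```text
time_s: 10.48
tcp_pos: [0.6196, -0.1694, 0.1243]
ee_rot: [[0.001, -1.0, 0.002], [-1.0, -0.001, -0.0], [0.0, -0.002, -1.0]]
wrist_force: [0.0, -0.0, -2.3]
gripper_width: 0.376
gripper_force: 30.0
```

Request:
step_arm:
  linear:
    - [0, 0, 5]
    - [0, 0, 5]
    - [0, 0, 5]
    - [0, 0, 0]
    - [0, 0, 0]
  delta_rot:
    - [0, 0, 0]
    - [0, 0, 0]
    - [0, 0, 0]
    - [0, 0, 0]
    - [0, 0, 0]
  grip: [28, 28, 28, 28, 28]

```text
time_s: 11.1
tcp_pos: [0.6196, -0.1694, 0.1094]
ee_rot: [[0.001, -1.0, 0.002], [-1.0, -0.001, -0.0], [0.0, -0.002, -1.0]]
wrist_force: [0.1, -0.6, 0.3]
gripper_width: 0.375
gripper_force: 30.0
```

Request:
step_arm:
  linear:
    - [-0.3, 0.6, 5]
    - [0, 0, 5]
    - [0, 0, 5]
    - [0, 0, 2]
    - [0, 0, 0]
    - [0, 0, 0]
  delta_rot:
    - [-0.002, 0, 0]
    - [0, 0, 0]
    - [0, 0, 0]
    - [0, 0, 0]
    - [0, 0, 0]
    - [0, 0, 0]
  grip: [28, 28, 28, 28, 28, 28]

```text
time_s: 11.85
tcp_pos: [0.6192, -0.169, 0.0924]
ee_rot: [[0.001, -1.0, 0.0], [-1.0, -0.001, -0.0], [0.0, -0.0, -1.0]]
wrist_force: [2.8, -0.7, 0.6]
gripper_width: 0.374
gripper_force: 30.0
```

Request:
step_arm:
  linear:
    - [0, 0, 3]
    - [0, 0, 3]
    - [0, 0, 0]
    - [0, 0, 0]
  delta_rot:
    - [0, 0, 0]
    - [0, 0, 0]
    - [0, 0, 0]
    - [0, 0, 0]
  grip: [28, 28, 28, 28]

```text
time_s: 12.35
tcp_pos: [0.6189, -0.169, 0.0861]
ee_rot: [[0.001, -1.0, -0.001], [-1.0, -0.001, -0.0], [0.0, 0.001, -1.0]]
wrist_force: [2.4, -0.2, 1.4]
gripper_width: 0.377
gripper_force: 30.0
```

Request:
step_arm:
  linear:
    - [0, -0.8, 1]
    - [0, 0, 1]
    - [0, 0, 0]
    - [0, 0, 0]
  delta_rot:
    - [0, 0, 0]
    - [0, 0, 0]
    - [0, 0, 0]
    - [0, 0, 0]
  grip: [28, 28, 28, 28]

```text
time_s: 12.85
tcp_pos: [0.6192, -0.1689, 0.0839]
ee_rot: [[0.0, -1.0, -0.002], [-1.0, -0.0, 0.0], [-0.0, 0.002, -1.0]]
wrist_force: [1.3, 0.5, 1.0]
gripper_width: 0.375
gripper_force: 30.0
```

Request:
step_arm:
  linear:
    - [0, 0, 1]
    - [0, 0, 1]
    - [0, 0, 0]
  delta_rot:
    - [0, 0, 0]
    - [0, 0, 0]
    - [0, 0, 0]
  grip: [28, 28, 28]

```text
time_s: 13.22
tcp_pos: [0.6193, -0.169, 0.0822]
ee_rot: [[0.001, -1.0, -0.001], [-1.0, -0.001, -0.0], [0.0, 0.001, -1.0]]
wrist_force: [1.7, -0.6, 2.1]
gripper_width: 0.378
gripper_force: 30.0
```

Request:
step_arm:
  linear:
    - [0, -0.4, 1]
    - [0, 0, 1]
    - [0, 0, 0]
  delta_rot:
    - [0, 0, 0]
    - [0, 0, 0]
    - [0, 0, 0]
  grip: [28, 28, 28]

```text
time_s: 13.6
tcp_pos: [0.6196, -0.1691, 0.0806]
ee_rot: [[0.001, -1.0, -0.002], [-1.0, -0.001, -0.0], [0.0, 0.002, -1.0]]
wrist_force: [-0.4, -0.5, 4.9]
gripper_width: 0.374
gripper_force: 30.0
```

Request:
step_arm:
  linear:
    - [0, 0, 1]
    - [0, 0, 0.8]
    - [0, 0, 0]
  delta_rot:
    - [0, 0, 0]
    - [0, 0, 0]
    - [0, 0, 0]
  grip: [28, 28, 28]

```text
time_s: 13.98
tcp_pos: [0.6197, -0.1692, 0.0791]
ee_rot: [[0.001, -1.0, -0.001], [-1.0, -0.001, -0.001], [0.001, 0.001, -1.0]]
wrist_force: [-0.9, 0.2, 6.0]
gripper_width: 0.375
gripper_force: 30.0
```

Request:
step_arm:
  linear:
    - [0, 0, 1]
    - [0, 0, 0.5]
    - [0, 0, 0]
  delta_rot:
    - [0, 0, 0]
    - [0, 0, 0]
    - [0, 0, 0]
  grip: [28, 28, 28]

```text
time_s: 14.35
tcp_pos: [0.6198, -0.1692, 0.0777]
ee_rot: [[0.001, -1.0, -0.001], [-1.0, -0.001, -0.001], [0.001, 0.001, -1.0]]
wrist_force: [-1.0, 0.2, 7.0]
gripper_width: 0.384
gripper_force: 30.0
```

Request:
step_arm:
  linear:
    - [0, 0, 1]
    - [0, 0, 0]
    - [0, 0, 0]
  delta_rot:
    - [0, 0, 0]
    - [0, 0, 0]
    - [0, 0, 0]
  grip: [28, 28, 28]

```text
time_s: 14.72
tcp_pos: [0.6193, -0.169, 0.0753]
ee_rot: [[0.0, -1.0, -0.002], [-1.0, -0.0, 0.0], [-0.0, 0.002, -1.0]]
wrist_force: [-0.5, -0.4, 2.3]
gripper_width: 0.376
gripper_force: 30.0
```

Request:
step_arm:
  linear:
    - [0, 0, 0.7]
    - [0, 0, 0]
    - [0, 0, 0]
  delta_rot:
    - [0, 0, 0]
    - [0, 0, 0]
    - [0, 0, 0]
  grip: [28, 28, 28]

```text
time_s: 15.1
tcp_pos: [0.6195, -0.169, 0.075]
ee_rot: [[0.0, -1.0, -0.002], [-1.0, -0.0, 0.0], [-0.0, 0.002, -1.0]]
wrist_force: [-1.5, -0.9, 3.5]
gripper_width: 0.377
gripper_force: 30.0
```

Request:
step_arm:
  linear:
    - [0, 0, 0.7]
    - [0, 0, 0]
    - [0, 0, 0]
  delta_rot:
    - [0, 0, 0]
    - [0, 0, 0]
    - [0, 0, 0]
  grip: [28, 28, 28]

```text
time_s: 15.48
tcp_pos: [0.6195, -0.1691, 0.0746]
ee_rot: [[0.001, -1.0, -0.002], [-1.0, -0.001, -0.0], [0.0, 0.002, -1.0]]
wrist_force: [-2.4, 0.7, 4.6]
gripper_width: 0.375
gripper_force: 30.0
```

Request:
step_arm:
  linear:
    - [0, 0, 0.8]
    - [0, 0, 0]
    - [0, 0, 0]
    - [0, 0, 0]
    - [0, 0, -15]
    - [0, 0, -30]
    - [0, 0, -40]
    - [0, 0, 0]
    - [0, 0, 0]
    - [0, 0, 0]
  delta_rot:
    - [0, 0, 0]
    - [0, 0, 0]
    - [0, 0, 0]
    - [0, 0, 0]
    - [0, 0, 0]
    - [0, 0, 0]
    - [0, 0, 0]
    - [0, 0, 0]
    - [0, 0, 0]
    - [0, 0, 0]
  grip: [28, 28, 87, 87, 87, 87, 87, 87, 87, 87]

```text
time_s: 16.73
tcp_pos: [0.6193, -0.1689, 0.1574]
ee_rot: [[0.0, -1.0, -0.003], [-1.0, -0.0, 0.0], [-0.0, 0.003, -1.0]]
wrist_force: [-1.0, -0.1, 0.6]
gripper_width: 0.996
gripper_force: 0.0
```

Request:
step_arm:
  linear:
    - [-30, 40, 0]
    - [-30, 40, 0]
    - [-30, 40, 0]
    - [-30, 40, 0]
    - [-10, 10, 0]
    - [0, 0, 0]
  delta_rot:
    - [0, 0, 0]
    - [0, 0, 0]
    - [0, 0, 0]
    - [0, 0, 0]
    - [0, 0, 0]
    - [0, 0, 0]
  grip: [87, 87, 87, 87, 87, 87]

```text
time_s: 17.48
tcp_pos: [0.4499, -0.0387, 0.1588]
ee_rot: [[0.002, -1.0, -0.001], [-1.0, -0.002, -0.0], [0.0, 0.001, -1.0]]
wrist_force: [0.6, 0.2, 0.6]
gripper_width: 1.0
gripper_force: 0.0
```

```bash
python3 d.py .4286 .0348 .024 180; python3 - <<'E'
from h import *
c={k:capture(k) for k in("scene","top")}
a=cv2.resize(c["scene"]["img"][140:270,220:345],None,fx=3.2,fy=4.4,interpolation=3)
b=cv2.resize(c["top"]["img"][125:245,255:385],None,fx=3,fy=4.8,interpolation=3)
h=min(len(a),len(b)); cv2.imwrite("pics/t1.png",np.hstack([a[:h],b[:h]])[:,:,::-1])
E
```

```text
t 17.475 tcp [ 0.4499 -0.0387  0.1588] F [0.6095 0.2467 0.6126] j6 -15.681612186811009 w 87.01288253531578
shift mm [-73.5484  21.037  134.8024] rotvec [ 0.0007 -0.0002  0.0022]
```

View pics/t1.png

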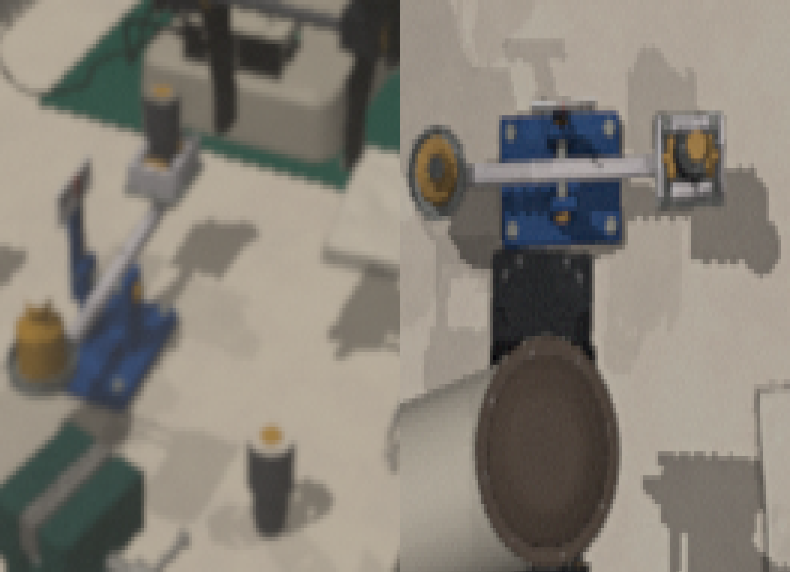

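The plug sits upright in the socket (scene disc about (270,160)), and the dish at (232,224) looks unchanged. I'll work out the tilt numerically.

```bash
python3 - <<'E'
from y import *
c={k:capture(k) for k in("scene","top")};PS,PT=P(c["scene"]),P(c["top"])
ps,k=ycent(c["scene"]["img"],265,276,157,164); print(ps,k)
for z in(.1095,.126,.142): print(z,proj(PS,(.6193,-.169,z))+[-.5,.6],proj(PT,(.6193,-.169,z)))
p2,k=ycent(c["scene"]["img"],299,310,234,243); print("p2",p2,k)
pt,k=ycent(c["top"]["img"],347,357,150,157); print("top",pt,k)
for d in silhouettes("scene","weight_1_mid")[:2]: ys,xs=np.where(d["mask"]); print(xs.mean(),ys.mean(),ys.min(),ys.max())
E
```

```text
[270.2294 160.0949] 8
0.1095 [269.947  166.7438] [351.9487 155.845 ]
0.126 [269.7826 161.2192] [352.6862 154.9975]
0.142 [269.6206 155.777 ] [353.4188 154.1556]
p2 [304.2358 238.4745] 22
top [353.4805 154.4092] 26
231.8403361344538 218.14285714285714 210 227
```

Disc height is about 129 mm, which fits a home plug with the beam at roughly -0.03 rad, and the dish has risen about 13 mm. So this plug matches. Now the other plug goes to the pad.

Request:
step_arm:
  linear:
    - [-37, 10.5, 0]
    - [-36.5, 10.5, 0]
    - [0, 0, 35]
    - [0, 0, 0]
    - [0, 0, 0]
  delta_rot:
    - [0, 0, 0]
    - [0, 0, 0]
    - [0, 0, 0]
    - [0, 0, 0]
    - [0, 0, 0]
  grip: [87, 87, 87, 87, 87]

```text
time_s: 18.35
tcp_pos: [0.4298, 0.0342, 0.1244]
ee_rot: [[-0.0, -1.0, -0.0], [-1.0, 0.0, -0.0], [0.0, 0.0, -1.0]]
wrist_force: [0.4, 0.1, 0.7]
gripper_width: 1.001
gripper_force: 0.0
```

```bash
python3 d.py .4286 .0348 .025 180
```

```text
t 18.35 tcp [0.4298 0.0342 0.1244] F [0.3941 0.1323 0.6651] j6 -26.31285074386346 w 87.0829097746422
shift mm [-0.6716  1.2104 99.3734] rotvec [ 0.0002 -0.0003 -0.    ]
```

Request:
step_arm:
  linear:
    - [-0.7, 1.2, 40]
    - [0, 0, 40]
    - [0, 0, 19.4]
    - [0, 0, 0]
    - [0, 0, 0]
    - [0, 0, 0]
    - [0, 0, 0]
    - [0, 0, 0]
    - [0, 0, 0]
    - [0, 0, 0]
  delta_rot:
    - [0, 0, 0]
    - [0, 0, 0]
    - [0, 0, 0]
    - [0, 0, 0]
    - [0, 0, 0]
    - [0, 0, 0]
    - [0, 0, 0]
    - [0, 0, 0]
    - [0, 0, 0]
    - [0, 0, 0]
  grip: [87, 87, 87, 60, 42, 38, 36, 28, 28, 28]

```text
time_s: 19.6
tcp_pos: [0.4276, 0.0352, 0.0244]
ee_rot: [[0.001, -1.0, -0.001], [-1.0, -0.001, -0.0], [0.0, 0.001, -1.0]]
wrist_force: [-0.2, -0.4, 0.8]
gripper_width: 0.378
gripper_force: 30.0
```

Request:
step_arm:
  linear:
    - [0, 0, 0]
    - [0, 0, 0]
    - [0, 0, 0]
  delta_rot:
    - [0, 0, 0]
    - [0, 0, 0]
    - [0, 0, 0]
  grip: [28, 28, 28]

```text
time_s: 19.98
tcp_pos: [0.4276, 0.0352, 0.0244]
ee_rot: [[0.001, -1.0, -0.001], [-1.0, -0.001, 0.0], [-0.0, 0.001, -1.0]]
wrist_force: [-0.4, 0.7, 1.5]
gripper_width: 0.378
gripper_force: 30.0
```

```bash
python3 d.py .448 -.325 .090 180
```

```text
t 19.975 tcp [0.4276 0.0352 0.0244] F [-0.4147  0.7008  1.4954] j6 -26.47432864366884 w 32.84427008002339
shift mm [360.178  -20.1093 -65.6114] rotvec [0.0009 0.0001 0.0007]
```

Request:
step_arm:
  linear:
    - [0, 0, -35]
    - [0, 0, -35]
    - [45, -3, 0]
    - [45, -3, 0]
    - [45, -3, 0]
    - [45, -3, 0]
    - [45, -3, 0]
    - [45, -3, 0]
    - [45, -2, 0]
    - [45, 0, 0]
  delta_rot:
    - [0, 0, 0]
    - [0, 0, 0]
    - [0, 0, 0]
    - [0, 0, 0]
    - [0, 0, 0]
    - [0, 0, 0]
    - [0, 0, 0]
    - [0, 0, 0]
    - [0, 0, 0]
    - [0, 0, 0]
  grip: [28, 28, 28, 28, 28, 28, 28, 28, 28, 28]

```text
time_s: 21.22
tcp_pos: [0.4472, -0.326, 0.0933]
ee_rot: [[0.0, -1.0, -0.002], [-1.0, -0.0, 0.001], [-0.001, 0.002, -1.0]]
wrist_force: [0.4, 0.0, -2.1]
gripper_width: 0.377
gripper_force: 30.0
```

Request:
step_arm:
  linear:
    - [0, 0, 20]
    - [0, 0, 20]
    - [0, 0, 8]
    - [0, 0, 0]
    - [0, 0, 0]
    - [0, 0, 0]
  delta_rot:
    - [0, 0, 0]
    - [0, 0, 0]
    - [0, 0, 0]
    - [0, 0, 0]
    - [0, 0, 0]
    - [0, 0, 0]
  grip: [28, 28, 28, 28, 28, 28]

```text
time_s: 21.98
tcp_pos: [0.4484, -0.3249, 0.0471]
ee_rot: [[0.001, -1.0, 0.001], [-1.0, -0.001, -0.001], [0.001, -0.001, -1.0]]
wrist_force: [0.3, -0.3, -1.8]
gripper_width: 0.369
gripper_force: 30.0
```

```bash
python3 d.py .448 -.325 .0384 180
```

```text
t 21.975 tcp [ 0.4484 -0.3249  0.0471] F [ 0.2564 -0.3358 -1.7712] j6 19.177460675735286 w 32.135661346497706
shift mm [0.0762 0.3615 8.7194] rotvec [-0.0005 -0.0006  0.001 ]
```

Request:
step_arm:
  linear:
    - [0, 0, 5]
    - [0, 0, 3]
    - [0, 0, 1]
    - [0, 0, 0]
    - [0, 0, 0]
  delta_rot:
    - [0, 0, 0]
    - [0, 0, 0]
    - [0, 0, 0]
    - [0, 0, 0]
    - [0, 0, 0]
  grip: [28, 28, 28, 28, 28]

```text
time_s: 22.6
tcp_pos: [0.4479, -0.3253, 0.0389]
ee_rot: [[0.001, -1.0, -0.001], [-1.0, -0.001, -0.001], [0.001, 0.001, -1.0]]
wrist_force: [-1.4, 1.7, 7.7]
gripper_width: 0.375
gripper_force: 30.0
```

Contact with the pad. Release, back off and look.

Request:
step_arm:
  linear:
    - [0, 0, 0]
    - [0, 0, 0]
    - [0, 0, 0]
    - [0, 0, -20]
    - [0, 0, -50]
    - [0, 0, -50]
    - [0, 0, -30]
    - [30, 50, 0]
    - [30, 50, 0]
    - [30, 50, 0]
  delta_rot:
    - [0, 0, 0]
    - [0, 0, 0]
    - [0, 0, 0]
    - [0, 0, 0]
    - [0, 0, 0]
    - [0, 0, 0]
    - [0, 0, 0]
    - [0, 0, 0]
    - [0, 0, 0]
    - [0, 0, 0]
  grip: [60, 87, 87, 87, 87, 87, 87, 87, 87, 87]

```text
time_s: 23.85
tcp_pos: [0.2965, -0.4155, 0.1875]
ee_rot: [[0.002, -1.0, -0.001], [-1.0, -0.002, -0.0], [0.0, 0.001, -1.0]]
wrist_force: [-0.2, -1.1, -1.0]
gripper_width: 0.999
gripper_force: 0.0
```

```bash
python3 - <<'E'
from y import *
s=sense();print(s["tcp_pos"],s["wrist_force"])
c={k:capture(k) for k in("scene","top")};PS,PT=P(c["scene"]),P(c["top"])
ps,k=ycent(c["scene"]["img"],265,276,154,168); print(ps,k)
a=cv2.resize(c["scene"]["img"][140:240,220:375],None,fx=5,fy=3,interpolation=3)
b=cv2.resize(c["top"]["img"][135:250,255:440],None,fx=4.2,fy=2.6,interpolation=3)
w=min(a.shape[1],b.shape[1]); cv2.imwrite("pics/t2.png",np.vstack([a[:,:w],b[:,:w]])[:598,:,::-1])
E
```

```text
[ 0.2965 -0.4155  0.1875] [-0.1629 -1.1176 -1.0244]
[270.1825 160.119 ] 5
```

View pics/t2.png

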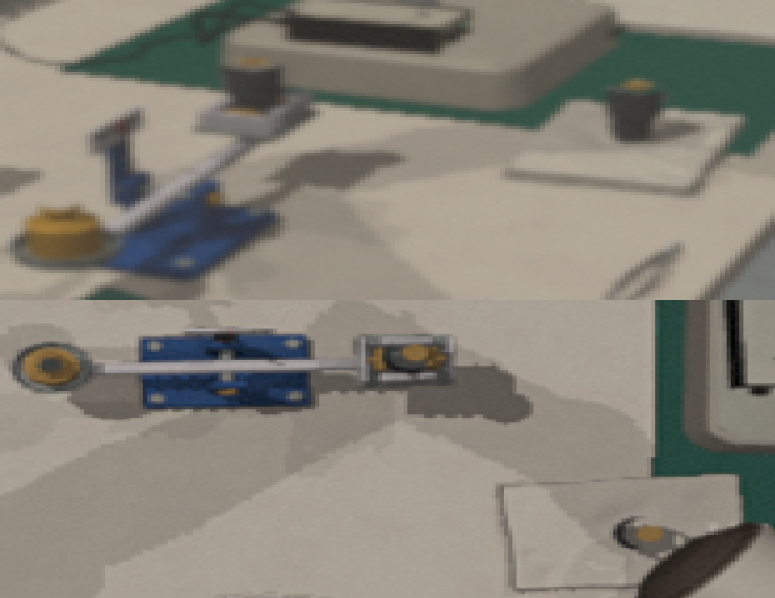

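The plug stands upright on the pad, at about the pad's centre, and the socket plug is upright with the beam near level. As a last check, I'll measure how far the pan and dish moved against the first picture, to confirm the plug is home and not perched.

```bash
python3 - <<'E'
from y import *
c=capture("scene");PS=P(c); im=c["img"][:,:,::-1].copy(); o=cv2.imread("pics/scene0.png")
def sh(x0,x1,y0,y1,r=9):
    T=cv2.resize(o[y0:y1,x0:x1],None,fx=4,fy=4,interpolation=2); S=cv2.resize(im[y0-r:y1+r,x0-r:x1+r],None,fx=4,fy=4,interpolation=2)
    q=cv2.matchTemplate(S,T,5); _,v,_,l=cv2.minMaxLoc(q); return l[0]/4-r,l[1]/4-r,round(v,2)
print("weight",sh(225,242,212,228),"pan low",sh(258,283,172,183),"pad ref",sh(322,340,180,205))
for b in(-.15,-.05,-.03,0,.05,.15):
    g=110e-3*np.sin(b); dy=.11*(np.cos(b)-np.cos(.15)); print(b,"weight",proj(PS,(.615,.047+dy,.08+g))-proj(PS,(.615,.047,.08-.0164)),"pan",proj(PS,(.619,-.169-dy,.07-g))-proj(PS,(.619,-.169,.0864)))
E
```

```text
weight (-0.75, -4.75, 0.99) pan low (0.0, 4.5, 0.96) pad ref (0.0, 0.0, 0.83)
-0.15 weight [0.0013 0.0134] pan [-0.0004 -0.0124]
-0.05 weight [-0.6135 -3.6363] pan [0.2862 3.3625]
-0.03 weight [-0.7079 -4.4027] pan [0.3215 4.0554]
0 weight [-0.8312 -5.5736] pan [0.3606 5.1048]
0.05 weight [-0.9873 -7.5788] pan [0.3894 6.8787]
0.15 weight [ -1.1111 -11.7692] pan [ 0.3113 10.5068]
```

Request:
step_arm:
  linear:
    - [0, 0, 0]
    - [0, 0, 0]
    - [0, 0, 0]
  delta_rot:
    - [0, 0, 0]
    - [0, 0, 0]
    - [0, 0, 0]
  grip: [87, 87, 87]

```text
time_s: 24.38
tcp_pos: [0.2988, -0.4145, 0.1873]
ee_rot: [[0.002, -1.0, -0.001], [-1.0, -0.002, 0.0], [-0.0, 0.001, -1.0]]
wrist_force: [0.1, 0.2, -0.0]
gripper_width: 1.003
gripper_force: 0.0
```

```bash
python3 -c "from station import *; print(finish_job())"
```

```text
the job is handed in; nothing more can be done
None
```

I handed the job in at about 24 s: the first plug tried matched and is home in the socket with the beam near level (about -0.02 rad from the images), and the other plug stands upright on the foam pad; the hand-in returned no verdict.

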